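# Find the comb leaf that meshes with the press screw

### The job

Find out which of the three comb leaves in the wooden rack has the pitch of the press screw in the guide stand nearer to you: try them, teeth down between the rails, feeling gently along the screw, never forcing. Leave the leaf that seats fully standing fully home in that screw's thread near the middle, let go of it, and have the other two standing in the rack, without moving the whetstone that lies beside the work.

Things in the scene. Friction and masses are not known exactly. Their poses are not given: they have to be found in the camera images.
- leaf_1: comb leaf, a metal plate 10 mm thick (its x), 74 long (its y), 88 tall, standing teeth down in a rack slot (which leaf in which slot varies). 7 teeth 11 mm apart on its lower edge, each 3.5 wide, 7.5 long, round-tipped. The comb part is 38 tall; hold the tab above it (40 long, 10 thick, centred), across its thickness. Origin: middle of the line of tooth tips, z up. About 0.12 kg
- leaf_2: comb leaf, like leaf_1 in all but its teeth: 6 teeth 13.5 mm apart. Any leaf of the wrong pitch rides on the screw's crests with its tips near z = 50 mm of the stand; the right one, shifted along the screw to the right phase, drops until its tips are at z = 43 mm and stays standing there between the rails when released
- leaf_3: comb leaf, like leaf_1 in all but its teeth: 5 teeth 16 mm apart
- stand_a: grey fixed guide stand, 190 mm long (its y), 64 wide; a steel press screw lies in it along y, axis at z = 30. Crest diameter 40 (top z = 50), core 26 (groove bottom z = 43); near-square ridges leave grooves 8.5 wide at the top, 7.5 at the bottom. Pitch unknown; where its crests lie along y varies and is not told: feel or look. Origin: centre of underside, z up. Of the two stands the one with x below 0.53 m is meant; which that is varies
- stand_b: second guide stand, like stand_a but its screw has another pitch. On both stands end blocks (inner faces at y = +-68 mm, tops z = 76) bound the thread, and over the screw two steel rails (z = 53 to 67, inner faces at x = +-9 mm) leave an 18 mm slot for a leaf, its y along the screw; above them flared lips widen to +-16 mm at z = 76. Screw and stand do not move
- rack: wooden rack, 300 mm long (along its y), 50 mm wide, 36 mm tall, fixed. Origin: centre of its underside; z up. Three slots in line, centres at y = -95.5, 0 and +95.5 mm, each 80 mm long and 19 mm wide, floor at z = 8 mm, on which the tooth tips stand
- whetstone: bystander, loose: a dark whetstone on its foot, 100x62x38 mm; leave it alone. Origin: centre of its underside
Not all that is in view belongs to the job. Leave any pink look-alike of the leaf_3 alone. What is shaped like the leaf_2 but blue is not meant.

How it is judged:
By the outcome, as a careful person would: the job done as asked, in the order asked, and still so for the second after the job is handed in, with the robot touching nothing.
It also fails if it takes over 72 s, if anything falls off the work surface, if the arm or the gripper's body presses on something with over 40 N, if the wrist force passes 120 N, or if a joint passes its speed limit or range.

### The arm

A 6-joint arm with a two-finger parallel gripper is mounted at the origin on a cart in front of the work surface, level with it; the furniture and walls round the work are solid. World frame = base frame: x ahead of the robot, y to its left, z up, the work surface at z = 0. Lengths are in m, angles in rad, forces in N, time in s.
With the tool pointing down it reaches from about 0.375 to 0.9 m from the base axis. Payload 3.1 kg.
Tool frame: the origin (TCP) lies on the centre line of the jaws, within the pads' length; the fingertips stand 14 mm ahead of it and the grasp point (between the pads) lies 5 mm behind it; y points along the fingers, z is the direction in which the jaws open and shut, and the axes are right-handed (so a half turn about y gives the same grasp; the last joint's range is limited). The gripper opens to 87 mm and grips with 3 to 60 N. Pads are 19 mm wide; open, the fingers measure 117 mm over their backs; the gripper's body (75 mm by 190 mm) begins 51 mm behind the grasp point.
Start: joints at [-1.319, 0.527, 1.433, -0, 1.181, -0.178], TCP at [0.26, -0.568, 0.208] pointing down, gripper open.
Joint ranges: [-3.08, 3.08], [-0.75, 2.2], [0.22, 2.44], [-1.43, 4.57], [0, 2.65], [-2.85, 2.85]. Speed limits (rad/s): [2.79, 2.79, 3.14, 3.14, 3.14, 3.14].

### API

Orientations are given as a unit quaternion [x, y, z, w].
In Python, from rig import robot, vision gives the robot as it stands.
- The arm moves only by the shell command python3 -m crank 'ROWS' [FORCE]. ROWS is JSON, a list of rows, each a list of 7 numbers: the shift along the tool's x, y, z as a fraction of full scale, then the turn, a rotation vector about the tool's x, y, z as a fraction of full scale, then the gripper command: -1 is shut, 1 is fully open, values between are in proportion. In form: [[x, y, z, wx, wy, wz, grip], ...]. A call has 1 to 10 rows; each row is the pose to reach, as a shift and turn from the pose commanded when the call began, along the tool's axes at that moment, turning the shorter way round; what a row does not reach only later rows make up. Full scale, the value 1, is 50 cm for a shift and pi rad for a turn. A row lasts 1/8 s, in which the tool goes at most 62.5 mm and 10.7 degrees, less where a joint would pass 70% of its speed; a pose out of reach is approached as far as the arm can. A call with a number of a shift or a turn outside -1 to 1 is refused whole. A call with a gripper value outside its range is refused whole. The fingers move at their own pace and stop on an object; FORCE is the grip in N (left out, the last holds). Time passes only in rows, so rows that repeat a pose let the fingers close. It gives the time, the measured TCP pose, the force and the opening at its end, in the units of the state.
- robot.get_obs(): the state, without advancing time (a new reading comes with each control period).
- vision.camera(name): name is "scene" or "top" or "wrist"; returns the picture (420x560x3 uint8, blue, green, red); there is no depth.
- vision.camera_info(name): a dict with "vfov" (degrees; the focal length in pixels is half the picture's height over the tangent of half this angle, whatever the lens; pixels are square), "cx", "cy" (the principal point, pixels), "k1" (the pictures are not rectified: a ray, as slopes to the right and down, at radius r is drawn at 1 + k1 r^2 times it, then the intrinsics apply), "world_from_camera" (4x4, takes a point from camera to world coordinates); the wrist camera has in their place "tool_from_camera" (4x4, takes a point from camera to tool coordinates, whose origin is the TCP and whose axes are the tool frame's). Camera axes: x right, y up, looking along -z (the intrinsics and any distortion apply to the point x, -y, -z); pixel columns grow to the right and rows downward; lengths in m; the calibration is good to about 2 mm. A picture is of the moment at which its call begins: read the wrist's pose just before it. camera_info takes no time and is no camera call.
- robot.hand_in(): hands the job in, once; it reports no verdict.
The state is a dict: "time": time; "q": joint angles; "joint_velocities": joint speeds; "joint_torque": joint torques, N m; "position": TCP position; "tool_rot": TCP orientation; "ft_force": force on the tool from outside, world axes, zero at the start; "moment": the same for the moment, N m; "grip_width": finger opening in m.
Only numpy, scipy, OpenCV 4.12 (cv2) and the standard library are available. Lean on these libraries where they do the work, as an engineer would, in place of code of your own. Each camera call takes 0.05 s, during which the arm holds its last target.

## Working session

There is one attempt and no reset: what is moved stays moved. The work goes in short steps, Python scripts to look and compute and a shell command to move; the robot and the scene stay as the last step left them, time stands still between calls to the robot, and variables do not carry over. Pictures are saved under pics/ and viewed, and the job is handed in when it is done.

```bash
ls; mkdir -p pics
python3 - <<'E'
from rig import robot, vision
import cv2
o=robot.get_obs(); print({k:(v if not hasattr(v,'tolist') else v.tolist()) for k,v in o.items()})
for n in("scene","top","wrist"):
    cv2.imwrite(f"pics/{n}0.png",vision.camera(n)); print(n,vision.camera_info(n))
E
```

```text
pics
{'time': 0.0, 'q': [-1.3194935270750356, 0.5284704233379687, 1.4339014167396111, -4.769790880807159e-06, 1.1813769374343948, -0.1785094008409813], 'joint_velocities': [-0.0013166744854326555, 0.002027531025122723, -0.0007504306650595037, -0.00021778373264698438, -0.00043396474373699843, -0.00038146265854663514], 'joint_torque': [-0.0005634390072373208, -44.00421738624573, -17.6595801115036, 0.06327737588435411, 0.058330093743279576, -0.00018284618363395566], 'position': [0.26026570227026335, -0.567395448556803, 0.20656932814725767], 'tool_rot': [-0.15082438137424595, 0.691602000831792, -0.6900785145001568, 0.1507657860848903], 'ft_force': [0.19453155389153137, -0.723069899990142, 0.49460194330115026], 'moment': [-0.020181019128503733, 0.02519630482963203, 0.055511070721977036], 'grip_width': 0.08714688728122316}
scene {'vfov': 52.066989855382815, 'cx': 283.2307771942303, 'cy': 206.8646608503266, 'k1': -0.08664592127698277, 'world_from_camera': array([[ 0.60939561,  0.50859289, -0.60825181, -0.11729808],
       [-0.79257876,  0.37010228, -0.48460625, -0.74411438],
       [-0.0213
[... 263 characters left out ...]
  0.99682668, -0.07911804,  0.46812232],
       [-0.9997642 , -0.00716823,  0.02049782, -0.2400476 ],
       [ 0.01986564,  0.07927914,  0.99665449,  1.06060942],
       [ 0.        ,  0.        ,  0.        ,  1.        ]])}
wrist {'vfov': 61.28681935521068, 'cx': 282.0205082855859, 'cy': 202.29999809464726, 'k1': -0.07602989675860018, 'tool_from_camera': array([[ 1.81613437e-04, -9.55073240e-01, -2.96369826e-01,
        -8.14336836e-02],
       [ 8.95607398e-04,  2.96369868e-01, -9.55072824e-01,
        -1.75766065e-01],
       [ 9.99999582e-01, -9.19769505e-05,  9.09195409e-04,
         3.93118266e-04],
       [ 0.00000000e+00,  0.00000000e+00,  0.00000000e+00,
         1.00000000e+00]])}
```

View pics/scene0.png

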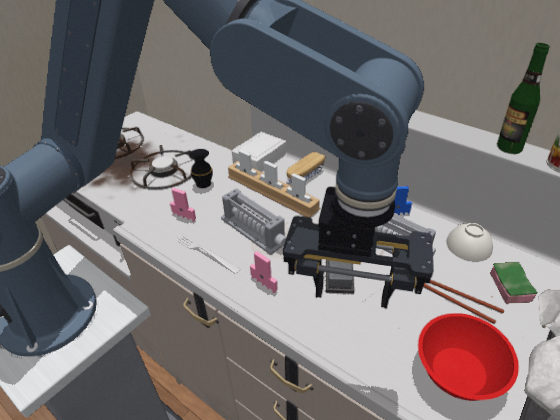

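View pics/top0.png

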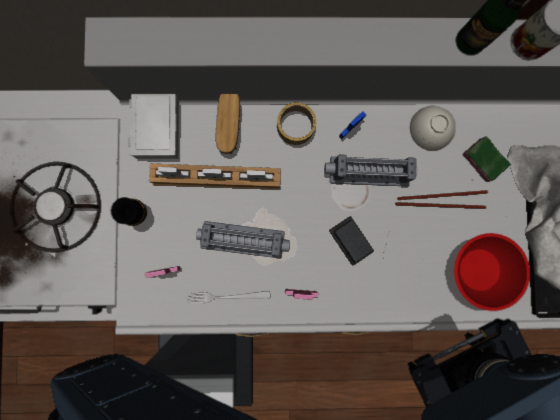

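View pics/wrist0.png

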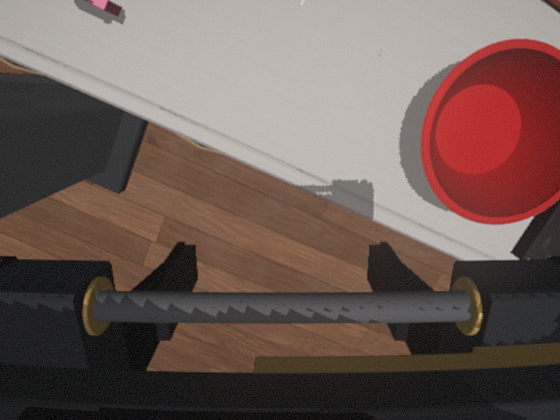

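Top view: rack with the three white leaves at (172,173), (210,174), (256,175). The nearer stand is at (243,240), the other stand at (372,170) and the whetstone at (351,240). The lookalikes are a blue one at (352,125) and pink ones at (162,271) and (302,294). Next I'll zoom in.

```bash
cat > h.py <<'E'
import numpy as np, cv2
from scipy.spatial.transform import Rotation as R
from rig import robot, vision
def T_of(name,obs=None):
    i=vision.camera_info(name)
    if name!="wrist": return np.array(i["world_from_camera"])
    T=np.eye(4);T[:3,:3]=R.from_quat(obs["tool_rot"]).as_matrix();T[:3,3]=obs["position"]
    return T@np.array(i["tool_from_camera"])
def K(name):
    i=vision.camera_info(name);f=210/np.tan(np.radians(i["vfov"]/2))
    return np.array([[f,0,i["cx"]],[0,f,i["cy"]],[0,0,1.]]),np.array([i["k1"],0,0,0.])
def ray(name,px,T):
    k,d=K(name)
    u=cv2.undistortPoints(np.array(px,float).reshape(-1,1,2),k,d).reshape(-1,2)
    v=np.c_[u[:,0],-u[:,1],-np.ones(len(u))]@T[:3,:3].T
    return T[:3,3],v
def onz(name,px,z,T):
    o,v=ray(name,px,T); return o+v*((z-o[2])/v[:,2])[:,None]
def proj(name,P,T):
    k,d=K(name);P=np.atleast_2d(P);c=(P-T[:3,3])@T[:3,:3]
    c=c*[1,-1,-1]
    return cv2.projectPoints(c.reshape(-1,1,3),np.zeros(3),np.zeros(3),k,d)[0].reshape(-1,2)
E
python3 - <<'E'
from h import *
T=T_of("top")
im=cv2.imread("pics/top0.png")
cv2.imwrite("pics/c1.png",cv2.resize(im[155:195,145:285],None,fx=5.7,fy=5.7,interpolation=cv2.INTER_CUBIC))
cv2.imwrite("pics/c2.png",cv2.resize(im[210:270,190:300],None,fx=7,fy=7,interpolation=cv2.INTER_CUBIC))
for n,p,z in [("rack ctr",(215,176),.036),("stand",(243,240),.076),("standb",(372,170),.076),("whet",(351,240),.038)]: print(n,onz("top",[p],z,T)[0])
E
```

```text
rack ctr [ 0.61137461 -0.12281569  0.036     ]
stand [ 0.46481576 -0.18855041  0.076     ]
standb [ 0.61715096 -0.47508585  0.076     ]
whet [ 0.46248648 -0.43194914  0.038     ]
```

View pics/c1.png

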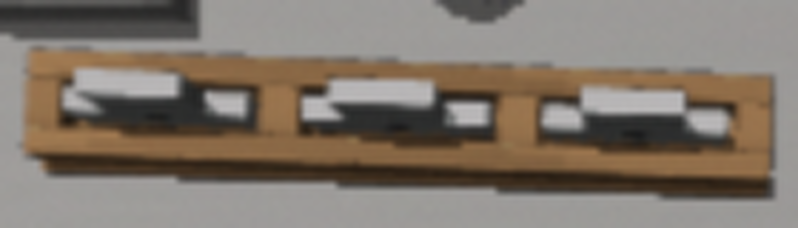

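View pics/c2.png

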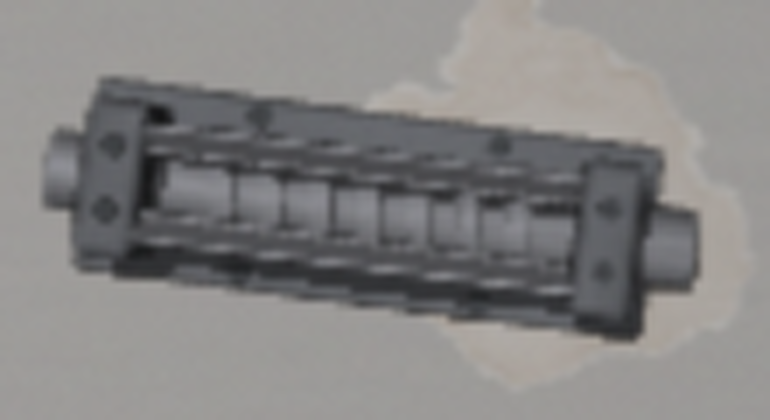

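Run:
```python
from h import *
T=T_of("top"); o=robot.get_obs()
print("tool R\n",R.from_quat(o["tool_rot"]).as_matrix().round(3))
c=lambda L,f,x,y:[(a/f+x,b/f+y) for a,b in L]
P=onz("top",c([(30,48),(772,76),(770,178),(25,153)],5.7,145,155),.036,T);print(P.round(4))
m=P.mean(0);d=P[0]+P[3]-P[1]-P[2];print("rack",m,np.degrees(np.arctan2(-d[0],d[1])),np.linalg.norm(d)/2)
# stand block tops
P=onz("top",c([(95,95),(657,158),(632,330),(75,268)],7,190,210),.076,T)
# block tops: left (92,100)-(147,105)-(135,250)-(75,245); right (590,165),(645,170),(630,325),(575,320)
P=onz("top",c([(92,98),(648,168),(632,322),(76,247)],7,190,210),.076,T);print(P.round(4))
m=P.mean(0);d=P[0]+P[3]-P[1]-P[2];print("stand",m,np.degrees(np.arctan2(-d[0],d[1])),np.linalg.norm(d)/2)
g=onz("top",c([(232,205),(283,208),(333,213),(382,219),(430,224),(478,229),(528,234)],7,190,210),.05,T)
print(np.linalg.norm(np.diff(g,axis=0),axis=1), np.linalg.norm(g[-1]-g[0])/6)
```

```text
tool R
 [[-0.909 -0.     0.417]
 [-0.417  0.002 -0.909]
 [-0.    -1.    -0.002]]
[[ 0.6414  0.0254  0.036 ]
 [ 0.6282 -0.273   0.036 ]
 [ 0.5868 -0.2718  0.036 ]
 [ 0.5989  0.0268  0.036 ]]
rack [ 0.61383043 -0.12314223  0.036     ] -2.418229993990742 0.2987438888046455
[[ 0.5004 -0.1018  0.076 ]
 [ 0.4771 -0.275   0.076 ]
 [ 0.4294 -0.2695  0.076 ]
 [ 0.4541 -0.097   0.076 ]]
stand [ 0.4652534  -0.18580452  0.076     ] -7.902722806242566 0.17452606768343987
[0.01630003 0.01604176 0.01576545 0.01541471 0.01541916 0.01605989] 0.0158305743208894
```

```bash
python3 -m crank '[[-0.832,-0.245,-0.47,0,-0.348,0,1],[-0.832,-0.245,-0.47,0,-0.348,0,1],[-0.832,-0.245,-0.47,0,-0.348,0,1],[-0.832,-0.245,-0.47,0,-0.348,0,1],[-0.832,-0.245,-0.47,0,-0.348,0,1],[-0.832,-0.245,-0.47,0,-0.348,0,1],[-0.832,-0.245,-0.47,0,-0.348,0,1],[-0.832,-0.245,-0.47,0,-0.348,0,1],[-0.832,-0.245,-0.47,0,-0.348,0,1],[-0.832,-0.245,-0.47,0,-0.348,0,1]]' 20
python3 - <<'E'
from h import *
import json
o=robot.get_obs(); im=vision.camera("wrist"); cv2.imwrite("pics/w1.png",im)
json.dump({k:np.array(o[k]).tolist() for k in o},open("w1.json","w")); print(o["position"],R.from_quat(o["tool_rot"]).as_matrix().round(3),np.abs(o["joint_velocities"]).max())
E
```

```text
time: 1.4
position: [0.5402, -0.1811, 0.3295]
tool_rot: [-0.488, 0.512, -0.511, 0.488]
ft_force: [-0.1, -0.5, -0.2]
grip_width: 0.0873
[ 0.54016101 -0.18106487  0.32948309] [[-0.047 -0.001  0.999]
 [-0.999 -0.    -0.047]
 [ 0.    -1.    -0.001]] 0.031514721600048354
```

View pics/w1.png

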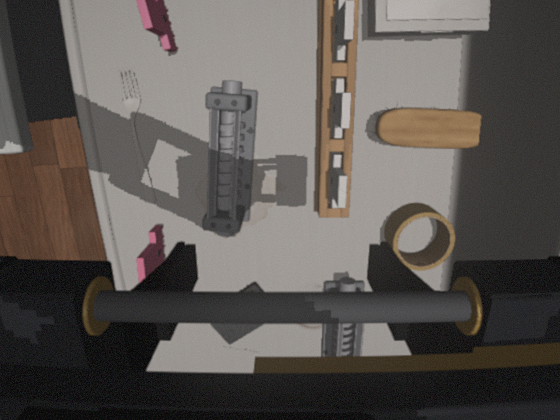

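Run:
```python
from h import *
im=cv2.imread("pics/w1.png")
cv2.imwrite("pics/c3.png",cv2.resize(im[75:240,185:275],None,fx=3.6,fy=3.6,interpolation=cv2.INTER_CUBIC)[:, :])
cv2.imwrite("pics/c4.png",cv2.resize(im[0:222,305:365],None,fx=2.7,fy=2.7,interpolation=cv2.INTER_CUBIC))
a=cv2.imread("pics/c3.png");b=cv2.imread("pics/c4.png");h=600
z=np.zeros((h,600,3),np.uint8);z[:a.shape[0],:a.shape[1]]=a;z[:b.shape[0],350:350+b.shape[1]]=b[:h];cv2.imwrite("pics/c34.png",z)
```

```text
(no output)
```

View pics/c34.png

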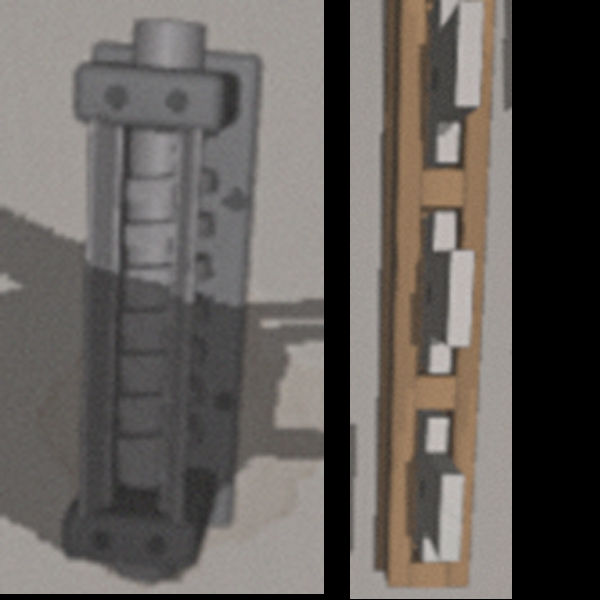

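Run:
```python
from h import *
import json
o=json.load(open("w1.json"));T=T_of("wrist",o)
f=lambda L:[((a-350)/2.7+305-.3,b/2.7-.3) for a,b in L]
print(onz("wrist",f([(470,53),(460,298),(451,517)]),.096,T).round(4))
P=onz("wrist",f([(474,250),(470,345),(447,345),(450,250)]),.096,T);print(P.round(4))
Q=onz("wrist",f([(388,586),(468,583)]),.036,T);print(Q.round(4))
# top view tab tops
Tt=T_of("top")
c=[((a)/5.7+145-.4,b/5.7+155-.4) for a,b in [(128,83),(381,94),(634,102)]]
print(onz("top",c,.096,Tt).round(4))
# combs tops (z .046) wrist
print(onz("wrist",f([(445,230),(439,358),(437,433),(447,143)]),.046,T).round(4))
# stand block corners from wrist, crop scale3.6 off(185,75)
g=lambda L:[(a/3.6+185-.3,b/3.6+75-.3) for a,b in L]
S=onz("wrist",g([(77,68),(224,72),(218,126),(80,122),(70,505),(207,515),(195,560),(66,556)]),.076,T);print(S.round(4)); print(S.mean(0))
G=onz("wrist",g([(150,177),(150,222),(150,267),(147,310),(145,352),(142,395),(140,435)]),.05,T);print(G.round(4),np.linalg.norm(G[-1]-G[0])/6)
```

```text
[[ 0.6183 -0.0261  0.096 ]
 [ 0.6138 -0.1211  0.096 ]
 [ 0.61   -0.2157  0.096 ]]
[[ 0.6196 -0.1019  0.096 ]
 [ 0.618  -0.1407  0.096 ]
 [ 0.6083 -0.1403  0.096 ]
 [ 0.6097 -0.1015  0.096 ]]
[[ 0.5869 -0.2684  0.036 ]
 [ 0.6286 -0.2688  0.036 ]]
[[ 0.6185 -0.0264  0.096 ]
 [ 0.6137 -0.122   0.096 ]
 [ 0.6101 -0.2177  0.096 ]]
[[ 0.6154 -0.0927  0.046 ]
 [ 0.6123 -0.1511  0.046 ]
 [ 0.6111 -0.1872  0.046 ]
 [ 0.6167 -0.0548  0.046 ]]
[[ 0.4545 -0.0954  0.076 ]
 [ 0.5023 -0.0993  0.076 ]
 [ 0.4991 -0.1163  0.076 ]
 [ 0.4538 -0.1126  0.076 ]
 [ 0.436  -0.2449  0.076 ]
 [ 0.4848 -0.2509  0.076 ]
 [ 0.4791 -0.2679  0.076 ]
 [ 0.4324 -0.2643  0.076 ]]
[ 0.4677443  -0.18145471  0.076     ]
[[ 0.4711 -0.1335  0.05  ]
 [ 0.4697 -0.1492  0.05  ]
 [ 0.4683 -0.1652  0.05  ]
 [ 0.4658 -0.1807  0.05  ]
 [ 0.4636 -0.1961  0.05  ]
 [ 0.461  -0.2122  0.05  ]
 [ 0.4588 -0.2274  0.05  ]] 0.01578738345398659
```

```bash
python3 -m crank '[[-0.126,0.1,0.141,0,0,0,-0.08],[-0.126,0.2,0.141,0,0,0,-0.08],[-0.126,0.3,0.141,0,0,0,-0.08],[-0.126,0.4,0.141,0,0,0,-0.08],[-0.126,0.48,0.141,0,0,0,-0.08],[-0.126,0.517,0.141,0,0,0,-0.08],[-0.126,0.517,0.141,0,0,0,-0.08],[-0.126,0.517,0.141,0,0,0,-1],[-0.126,0.517,0.141,0,0,0,-1],[-0.126,0.517,0.141,0,0,0,-1]]' 20
```

```text
time: 2.7
position: [0.6149, -0.1218, 0.073]
tool_rot: [0.488, -0.511, 0.513, -0.488]
ft_force: [0.0, -0.2, 0.1]
grip_width: 0.0176
```

```bash
python3 -m crank '[[0,0,0,0,0,0,-1],[0,0,0,0,0,0,-1],[0,-0.06,0,0,0,0,-1],[0,-0.14,0,0,0,0,-1],[0,-0.22,0,0,0,0,-1]]' 20
python3 - <<'E'
from h import *
o=robot.get_obs(); Rm=R.from_quat(o["tool_rot"]).as_matrix(); print(Rm.round(3), o["position"])
print(Rm.T@(np.array([.42,-.38,.24])-o["position"])/.5)
im=vision.camera("scene");cv2.imwrite("pics/s2.png",im);p=proj("scene",np.array(o["position"])+[0,0,-.05],T_of("scene"))[0];print(p)
x,y=p.astype(int);cv2.imwrite("pics/s2c.png",cv2.resize(im[y-50:y+50,x-60:x+60],None,fx=6,fy=6,interpolation=cv2.INTER_CUBIC))
E
```

```text
time: 3.32
position: [0.6134, -0.1213, 0.1818]
tool_rot: [-0.488, 0.512, -0.511, 0.488]
ft_force: [0.2, -0.4, -1.3]
grip_width: 0.0098
[[-0.048 -0.002  0.999]
 [-0.999  0.001 -0.048]
 [-0.001 -1.    -0.002]] [ 0.61342196 -0.12126476  0.18175284]
[ 0.53522748 -0.11613804 -0.3619922 ]
[269.53927798 152.77354635]
```

View pics/s2c.png

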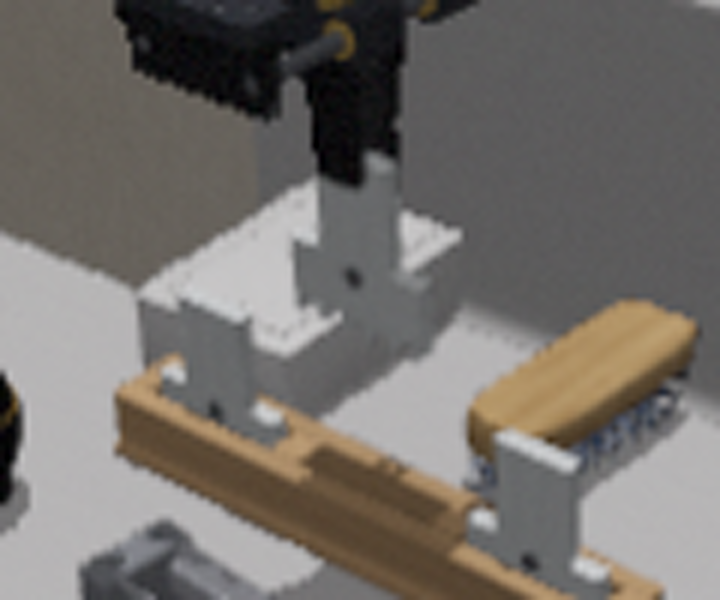

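```bash
python3 -m crank '[[0.1,-0.116,-0.07,0,-0.05,0,-1],[0.21,-0.116,-0.14,0,-0.1,0,-1],[0.32,-0.116,-0.21,0,-0.15,0,-1],[0.43,-0.116,-0.29,0,-0.183,0,-1],[0.535,-0.116,-0.362,0,-0.183,0,-1],[0.535,-0.116,-0.362,0,-0.183,0,-1],[0.535,-0.116,-0.362,0,-0.183,0,-1]]' 20
cat > look.py <<'E'
from h import *
import sys
o=robot.get_obs(); Rm=R.from_quat(o["tool_rot"]).as_matrix(); print(Rm.round(3), o["position"],o["time"])
im=vision.camera("scene");p=proj("scene",np.array(o["position"])+[0,0,-.06],T_of("scene"))[0];print(p)
x,y=p.astype(int);cv2.imwrite(sys.argv[1],cv2.resize(im[y-30:y+30,x-40:x+40],None,fx=10,fy=10,interpolation=cv2.INTER_CUBIC))
E
python3 look.py pics/s3.png
```

```text
time: 4.25
position: [0.4189, -0.3818, 0.2387]
tool_rot: [-0.612, 0.354, -0.353, 0.612]
ft_force: [0.6, 0.8, -2.0]
grip_width: 0.0098
[[ 0.5   -0.001  0.866]
 [-0.866  0.001  0.5  ]
 [-0.001 -1.    -0.   ]] [ 0.41890189 -0.38177533  0.23873786] 4.25
[309.2878043  215.91835682]
```

View pics/s3.png

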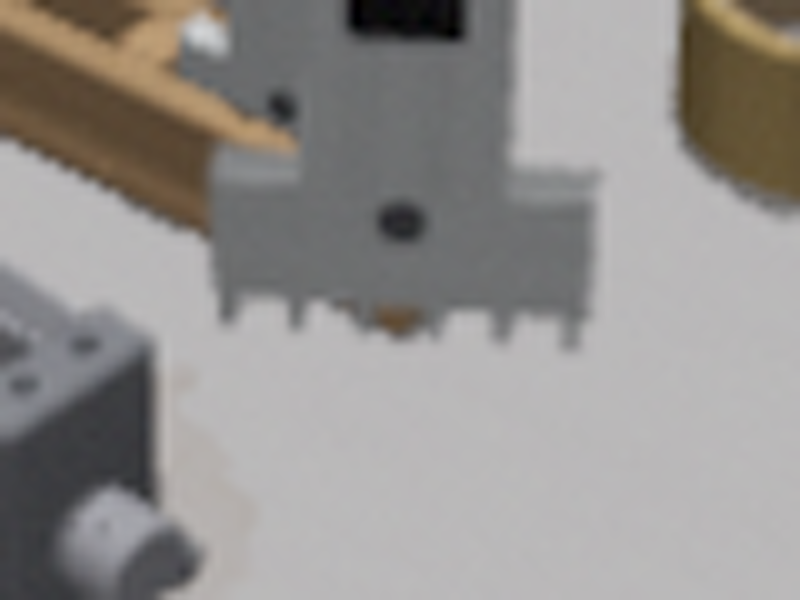

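The held leaf has 6 teeth, at crop x = 228, 297, 367, 435, 503 and 572, so it is leaf_2 (13.5 mm). The near screw measures about 15.8 mm pitch from both cameras, so it needs leaf_3 (16 mm). I'll put leaf_2 back.

```bash
python3 -m crank '[[-0.05,0,0.12,0,0.05,0,-1],[-0.1,0,0.24,0,0.1,0,-1],[-0.15,0,0.36,0,0.15,0,-1],[-0.2,0,0.48,0,0.183,0,-1],[-0.257,0,0.597,0,0.183,0,-1],[-0.257,0.06,0.597,0,0.183,0,-1],[-0.257,0.114,0.597,0,0.183,0,-1],[-0.257,0.114,0.597,0,0.183,0,-1]]' 20
python3 - <<'E'
from h import *
o=robot.get_obs(); Rm=R.from_quat(o["tool_rot"]).as_matrix(); print(Rm.round(3), o["position"])
print(Rm.T@(np.array([.6134,-.1215,.075])-o["position"])/.5)
E
```

```text
time: 5.3
position: [0.6119, -0.1159, 0.1797]
tool_rot: [-0.49, 0.513, -0.509, 0.488]
ft_force: [0.0, 0.7, -1.8]
grip_width: 0.0097
[[-0.045 -0.007  0.999]
 [-0.999  0.003 -0.045]
 [-0.003 -1.    -0.007]] [ 0.61191346 -0.11589025  0.17972176]
[0.01162463 0.20938542 0.00489068]
```

```bash
python3 -m crank '[[0,0,0,0,0,0,-1],[0,0,0,0,0,0,-1]]' 20
python3 - <<'E'
from h import *
o=robot.get_obs(); Rm=R.from_quat(o["tool_rot"]).as_matrix(); print(Rm.round(3), o["position"])
print(Rm.T@(np.array([.6134,-.1215,.075])-o["position"])/.5)
E
```

```text
time: 5.55
position: [0.6148, -0.1192, 0.1841]
tool_rot: [0.487, -0.511, 0.513, -0.488]
ft_force: [0.8, 0.2, -2.1]
grip_width: 0.0099
[[-0.048  0.003  0.999]
 [-0.999 -0.001 -0.048]
 [ 0.001 -1.     0.003]] [ 0.61478388 -0.1192455   0.18408892]
[ 0.00446442  0.21817355 -0.00315091]
```

```bash
python3 -m crank '[[0.0045,0,-0.002,0,0,0,-1],[0.0045,0.05,-0.002,0,0,0,-1],[0.0045,0.1,-0.002,0,0,0,-1],[0.0045,0.14,-0.002,0,0,0,-1],[0.0045,0.17,-0.002,0,0,0,-1]]' 20;  python3 look.py pics/s4.png
```

```text
time: 6.18
position: [0.6127, -0.1216, 0.0972]
tool_rot: [0.488, -0.512, 0.512, -0.488]
ft_force: [0.2, -0.9, -1.7]
grip_width: 0.01
[[-0.048  0.     0.999]
 [-0.999 -0.    -0.048]
 [ 0.    -1.     0.   ]] [ 0.61274225 -0.12161572  0.09715415] 6.175
[270.89637807 182.42213993]
```

View pics/s4.png

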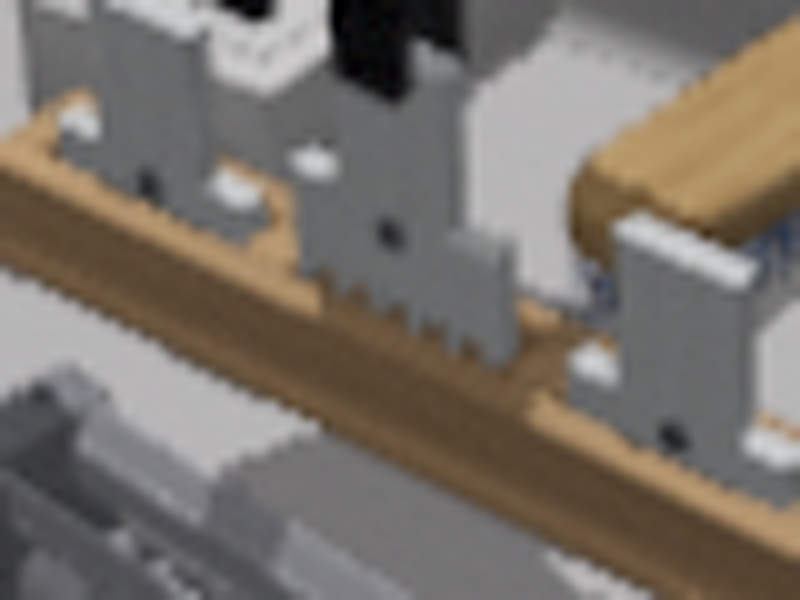

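```bash
python3 -m crank '[[0,0.025,0,0,0,0,-1],[0,0.045,0,0,0,0,-1],[0,0.045,0,0,0,0,-1],[0,0.045,0,0,0,0,-0.3]]' 20; python3 -m crank '[[0,0,0,0,0,0,-0.2],[0,0,0,0,0,0,-0.2],[0,-0.05,0,0,0,0,-0.1],[0,-0.12,0,0,0,0,-0.1],[0,-0.2,0,0,0,0,-0.1]]' 20
python3 - <<'E'
from h import *
o=robot.get_obs(); Rm=R.from_quat(o["tool_rot"]).as_matrix(); print(Rm.round(3), o["position"])
print(Rm.T@(np.array([.610,-.2167,.072])-o["position"])/.5)
print(Rm.T@(np.array([.6184,-.0262,.072])-o["position"])/.5)
im=vision.camera("scene")[110:230,180:340];cv2.imwrite("pics/s5.png",cv2.resize(im,None,fx=5,fy=5,interpolation=cv2.INTER_CUBIC))
E
```

```text
time: 6.72
position: [0.6133, -0.1213, 0.0756]
tool_rot: [0.488, -0.511, 0.512, -0.488]
ft_force: [-0.2, 0.2, -0.2]
grip_width: 0.0142
time: 7.35
position: [0.6124, -0.121, 0.1758]
tool_rot: [-0.488, 0.512, -0.511, 0.488]
ft_force: [0.3, 0.6, 0.2]
grip_width: 0.0389
[[-0.048 -0.001  0.999]
 [-0.999  0.    -0.048]
 [-0.    -1.    -0.001]] [ 0.61238387 -0.12099654  0.17580738]
[0.19148846 0.20754364 0.00458655]
[-0.18987907  0.20767798  0.00316217]
```

View pics/s5.png

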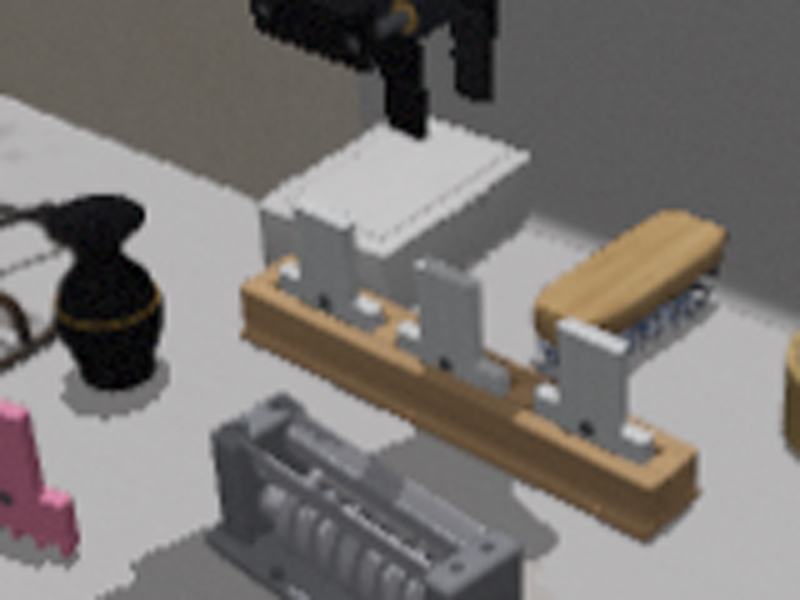

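leaf_2 is standing in the middle slot again (crop (450,320)). Next is the right leaf.

```bash
python3 -m crank '[[0.09,0,0.0025,0,0,0,-0.1],[0.18,0,0.005,0,0,0,-0.1],[0.191,0.05,0.005,0,0,0,-0.1],[0.191,0.14,0.005,0,0,0,-0.1],[0.191,0.2,0.005,0,0,0,-0.1],[0.191,0.204,0.005,0,0,0,-0.1],[0.191,0.204,0.005,0,0,0,-1],[0.191,0.204,0.005,0,0,0,-1],[0.191,0.204,0.005,0,0,0,-1],[0.191,0.204,0.005,0,0,0,-1]]' 20
python3 -m crank '[[0,0,0,0,0,0,-1],[0,-0.06,0,0,0,0,-1],[0,-0.14,0,0,0,0,-1],[0,-0.24,0,0,0,0,-1],[0,-0.33,0,0,0,0,-1]]' 20
python3 - <<'E'
from h import *
o=robot.get_obs(); Rm=R.from_quat(o["tool_rot"]).as_matrix(); print(Rm.round(3), o["position"])
print(Rm.T@(np.array([.42,-.38,.24])-o["position"])/.5)
E
```

```text
time: 8.65
position: [0.6112, -0.2168, 0.074]
tool_rot: [0.488, -0.511, 0.512, -0.488]
ft_force: [-0.7, 0.4, 2.4]
grip_width: 0.0099
time: 9.28
position: [0.6104, -0.2164, 0.2392]
tool_rot: [-0.488, 0.512, -0.512, 0.488]
ft_force: [0.8, -0.4, -1.3]
grip_width: 0.0098
[[-0.048 -0.001  0.999]
 [-0.999  0.    -0.048]
 [-0.    -1.    -0.001]] [ 0.61040446 -0.21644349  0.23917569]
[ 0.34490837 -0.00154371 -0.36476967]
```

```bash
python3 -m crank '[[0.08,0,-0.09,0,-0.05,0,-1],[0.16,0,-0.18,0,-0.1,0,-1],[0.25,0,-0.27,0,-0.15,0,-1],[0.345,0,-0.365,0,-0.183,0,-1],[0.345,0,-0.365,0,-0.183,0,-1],[0.345,0,-0.365,0,-0.183,0,-1]]' 20
python3 look.py pics/s6.png
```

```text
time: 10.02
position: [0.4199, -0.3801, 0.2378]
tool_rot: [-0.612, 0.353, -0.353, 0.613]
ft_force: [-0.2, -0.4, -1.9]
grip_width: 0.0098
[[ 0.501  0.     0.865]
 [-0.865  0.001  0.501]
 [-0.001 -1.     0.001]] [ 0.41989765 -0.38010184  0.23775182] 10.025
[308.87108994 215.71443683]
```

View pics/s6.png

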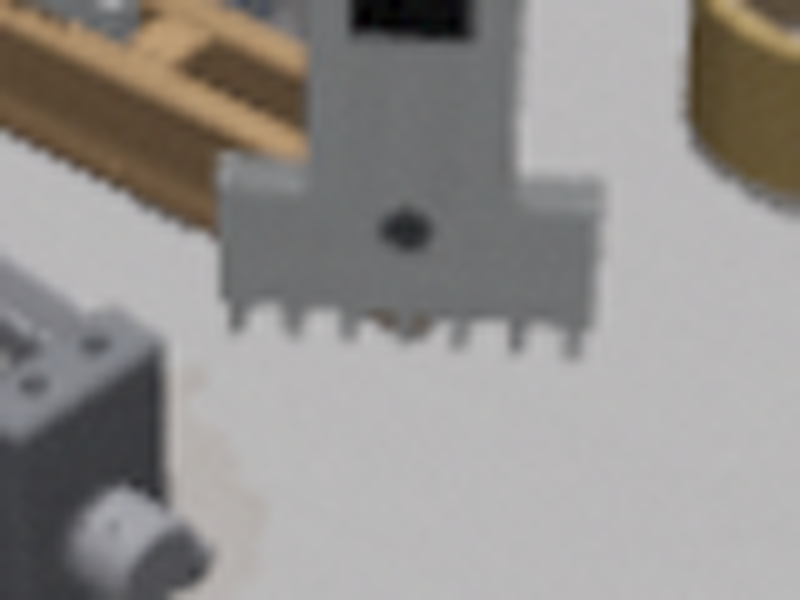

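7 teeth, about 56 px apart at x = 235 to 572, so this is leaf_1 (11 mm). By elimination leaf_3 is in the left slot. I'll put leaf_1 back.

```bash
python3 -m crank '[[-0.02,0,0.12,0,0.05,0,-1],[-0.04,0,0.24,0,0.1,0,-1],[-0.07,0,0.36,0,0.15,0,-1],[-0.092,0,0.47,0,0.183,0,-1],[-0.092,0.05,0.493,0,0.183,0,-1],[-0.092,0.1,0.493,0,0.183,0,-1],[-0.092,0.15,0.493,0,0.183,0,-1],[-0.092,0.15,0.493,0,0.183,0,-1],[-0.092,0.15,0.493,0,0.183,0,-1],[-0.092,0.15,0.493,0,0.183,0,-1]]' 20
python3 - <<'E'
from h import *
o=robot.get_obs(); Rm=R.from_quat(o["tool_rot"]).as_matrix(); print(Rm.round(3), o["position"])
print(Rm.T@(np.array([.6106,-.2166,.075])-o["position"])/.5)
E
```

```text
time: 11.32
position: [0.6111, -0.2165, 0.1645]
tool_rot: [0.488, -0.511, 0.513, -0.488]
ft_force: [-0.2, 0.2, -1.0]
grip_width: 0.0096
[[-0.047  0.002  0.999]
 [-0.999 -0.001 -0.047]
 [ 0.001 -1.     0.003]] [ 0.61114164 -0.21651702  0.16452595]
[ 6.38497300e-06  1.79048792e-01 -1.52231097e-03]
```

```bash
python3 -m crank '[[0,0.04,0,0,0,0,-1],[0,0.08,0,0,0,0,-1],[0,0.12,0,0,0,0,-1],[0,0.15,0,0,0,0,-1],[0,0.178,0,0,0,0,-1],[0,0.178,0,0,0,0,-1],[0,0.178,0,0,0,0,-1]]' 20; python3 -m crank '[[0,0,0,0,0,0,-0.2],[0,0,0,0,0,0,-0.2],[0,0,0,0,0,0,-0.2],[0,-0.05,0,0,0,0,-0.1],[0,-0.14,0,0,0,0,-0.1],[0,-0.24,0,0,0,0,-0.1]]' 20
python3 - <<'E'
from h import *
o=robot.get_obs(); Rm=R.from_quat(o["tool_rot"]).as_matrix(); print(Rm.round(3), o["position"])
print(Rm.T@(np.array([.6184,-.0262,.072])-o["position"])/.5)
im=vision.camera("scene")[110:230,180:340];cv2.imwrite("pics/s7.png",cv2.resize(im,None,fx=5,fy=5,interpolation=cv2.INTER_CUBIC))
E
```

```text
time: 12.2
position: [0.6103, -0.2166, 0.0743]
tool_rot: [0.488, -0.512, 0.512, -0.488]
ft_force: [-0.4, -0.1, -0.8]
grip_width: 0.01
time: 12.95
position: [0.6095, -0.2162, 0.1946]
tool_rot: [-0.488, 0.512, -0.511, 0.488]
ft_force: [0.1, -0.2, -0.2]
grip_width: 0.0389
[[-0.048 -0.002  0.999]
 [-0.999  0.001 -0.048]
 [-0.001 -1.    -0.002]] [ 0.60954192 -0.21619065  0.19461479]
[-3.80191157e-01  2.45544058e-01 -4.40486415e-05]
```

View pics/s7.png

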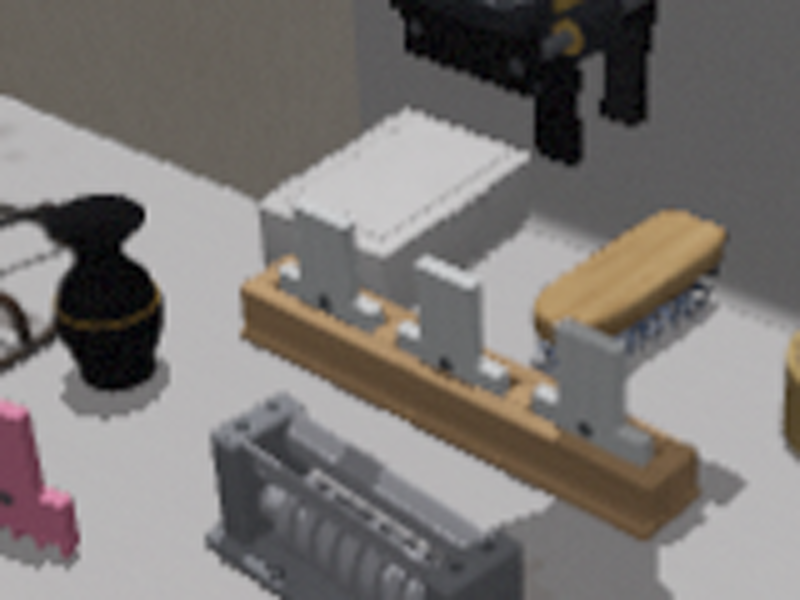

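Run:
```python
from h import *
for a,b in [((232,152),(132,155)),((255,160.5),(176,155))]:
    o1,v1=ray("scene",[a],T_of("scene"));o2,v2=ray("top",[b],T_of("top"))
    s=np.linalg.lstsq(np.c_[v1[0],-v2[0]],o2-o1,rcond=None)[0];print(o1+s[0]*v1[0],o2+s[1]*v2[0])
```

```text
[0.65885946 0.06582959 0.04429131] [0.65963291 0.06500219 0.04418872]
[ 0.65259791 -0.03156682  0.053665  ] [ 0.65728863 -0.03679998  0.05348994]
```

```bash
python3 -m crank '[[-0.1,0,0,0,0,0,-0.15],[-0.2,0,0,0,0,0,-0.15],[-0.3,0,0,0,0,0,-0.15],[-0.38,0.05,0,0,0,0,-0.15],[-0.38,0.15,0,0,0,0,-0.15],[-0.38,0.22,0,0,0,0,-0.15],[-0.38,0.237,0,0,0,0,-0.15],[-0.38,0.237,0,0,0,0,-1],[-0.38,0.237,0,0,0,0,-1],[-0.38,0.237,0,0,0,0,-1]]' 20
python3 -m crank '[[0,0,0,0,0,0,-1],[0,0,0,0,0,0,-1],[0,-0.06,0,0,0,0,-1],[0,-0.14,0,0,0,0,-1],[0,-0.24,0,0,0,0,-1],[0,-0.33,0,0,0,0,-1]]' 20
python3 - <<'E'
from h import *
o=robot.get_obs(); Rm=R.from_quat(o["tool_rot"]).as_matrix(); print(Rm.round(3), o["position"])
print(Rm.T@(np.array([.42,-.38,.24])-o["position"])/.5)
E
```

```text
time: 14.25
position: [0.6203, -0.0271, 0.0772]
tool_rot: [0.487, -0.511, 0.513, -0.488]
ft_force: [0.1, -0.1, 0.2]
grip_width: 0.0147
time: 15.0
position: [0.6187, -0.0265, 0.2417]
tool_rot: [-0.488, 0.512, -0.512, 0.488]
ft_force: [1.2, -0.9, -1.2]
grip_width: 0.0097
[[-0.048 -0.001  0.999]
 [-0.999  0.    -0.048]
 [-0.    -1.    -0.001]] [ 0.61872234 -0.02654533  0.24170705]
[ 0.7250736   0.00353361 -0.36324994]
```

```bash
python3 -m crank '[[0.1,0.02,-0.07,0,0.01,0,-1],[0.2,0.04,-0.14,0,0.02,0,-1],[0.3,0.06,-0.21,0,0.028,0,-1],[0.421,0.083,-0.286,0,0.028,0,-1],[0.421,0.083,-0.286,0,0.028,0,-1],[0.421,0.083,-0.286,0,0.028,0,-1],[0.421,0.083,-0.286,0,0.028,0,-1],[0.421,0.083,-0.286,0,0.028,0,-1]]' 20
python3 look.py pics/s8.png
python3 - <<'E'
from h import *
import json
o=robot.get_obs(); im=vision.camera("wrist"); cv2.imwrite("pics/w2.png",im)
json.dump({k:np.array(o[k]).tolist() for k in o},open("w2.json","w"))
print(o["position"])
T=T_of("wrist",o);p=proj("wrist",[[.4672,-.183,.06]],T)[0];print(p)
E
```

```text
time: 16.0
position: [0.4671, -0.2289, 0.1992]
tool_rot: [0.465, -0.532, 0.532, -0.466]
ft_force: [0.5, -0.6, -1.0]
grip_width: 0.0093
[[-0.133  0.     0.991]
 [-0.991 -0.    -0.133]
 [-0.    -1.     0.   ]] [ 0.46713133 -0.22891229  0.19921478] 16.0
[265.707064   192.47959893]
[ 0.46705306 -0.22900654  0.19922626]
[275.4361919 135.242093 ]
```

View pics/s8.png

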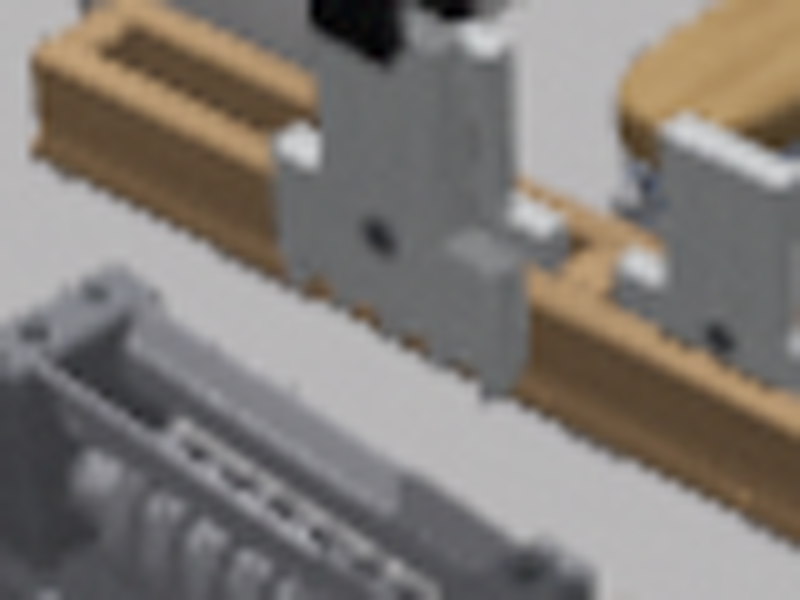

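View pics/w2.png

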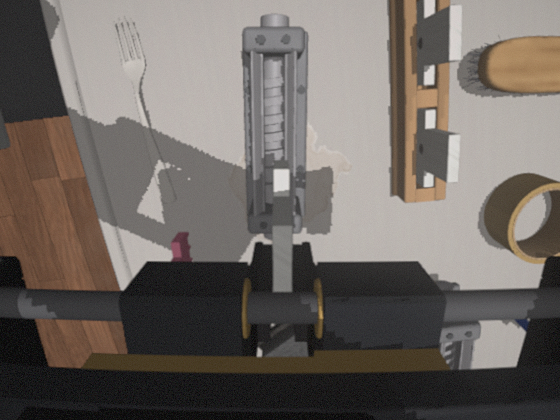

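Run:
```python
from h import *
im=cv2.imread("pics/w2.png")
cv2.imwrite("pics/c5.png",cv2.resize(im[20:165,235:325],None,fx=4.1,fy=4.1,interpolation=cv2.INTER_CUBIC))
im=vision.camera("scene")[165:265,205:305];cv2.imwrite("pics/c6.png",cv2.resize(im,None,fx=6,fy=6,interpolation=cv2.INTER_CUBIC))
```

```text
(no output)
```

View pics/c5.png

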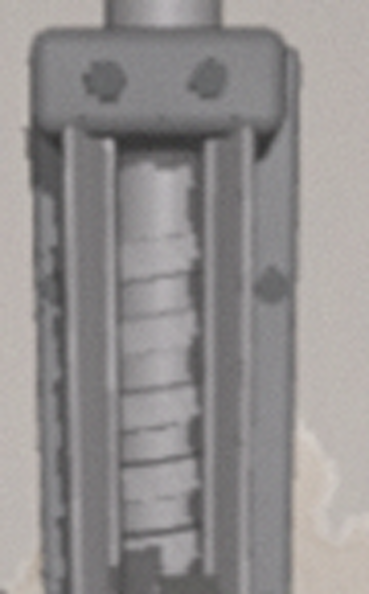

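View pics/c6.png

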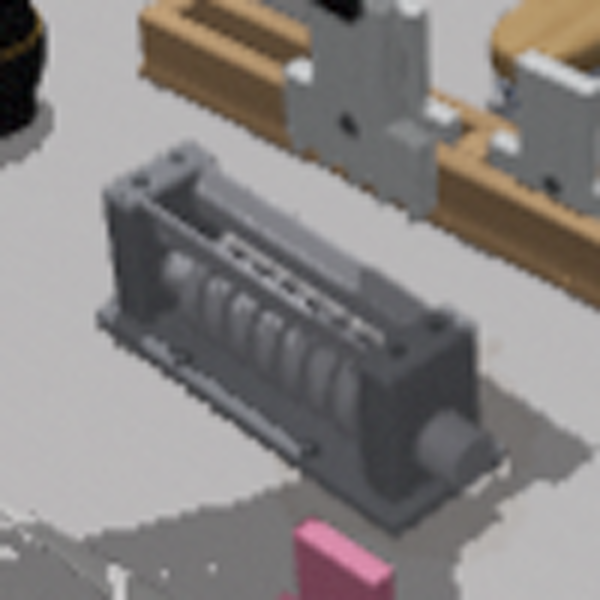

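Run:
```python
from h import *
import json
o=json.load(open("w2.json"));T=T_of("wrist",o)
f=lambda L:[(a/4.1+235-.4,b/4.1+20-.4) for a,b in L]
A=onz("wrist",f([(160,316),(160,386),(160,460),(160,532)]),.05,T)
B=onz("wrist",f([(160,278),(160,350),(160,428),(160,500)]),.05,T)
print("A",A.round(4));print("B",B.round(4))
S=onz("wrist",f([(38,35),(282,35),(280,128),(34,128)]),.076,T);print(S.round(4))
rails=onz("wrist",f([(110,140),(116,560),(204,140),(208,575)]),.067,T);print("rails",rails.round(4))
# full-image lower block inner/outer edges
L=onz("wrist",[(249,212),(301,212),(301,231),(248,231)],.076,T);print(L.round(4))
c=lambda L,f,x,y:[(a/f+x-.4,b/f+y-.4) for a,b in L]
g=onz("top",c([(232,205),(283,208),(333,213),(382,219),(430,224),(478,229),(528,234)],7,190,210),.05,T_of("top"));print("top",g.round(4))
```

```text
A [[ 0.47   -0.1502  0.05  ]
 [ 0.4679 -0.1649  0.05  ]
 [ 0.4657 -0.1808  0.05  ]
 [ 0.4634 -0.1966  0.05  ]]
B [[ 0.4711 -0.1424  0.05  ]
 [ 0.469  -0.1573  0.05  ]
 [ 0.4666 -0.1739  0.05  ]
 [ 0.4644 -0.1895  0.05  ]]
[[ 0.4548 -0.0953  0.076 ]
 [ 0.5008 -0.1015  0.076 ]
 [ 0.4984 -0.1182  0.076 ]
 [ 0.4514 -0.1118  0.076 ]]
rails [[ 0.4653 -0.115   0.067 ]
 [ 0.454  -0.1988  0.067 ]
 [ 0.4838 -0.1176  0.067 ]
 [ 0.4731 -0.2046  0.067 ]]
[[ 0.435  -0.2452  0.076 ]
 [ 0.4809 -0.2514  0.076 ]
 [ 0.4788 -0.2694  0.076 ]
 [ 0.4312 -0.263   0.076 ]]
top [[ 0.4676 -0.142   0.05  ]
 [ 0.4665 -0.1582  0.05  ]
 [ 0.4648 -0.1742  0.05  ]
 [ 0.4627 -0.1898  0.05  ]
 [ 0.461  -0.2051  0.05  ]
 [ 0.4593 -0.2204  0.05  ]
 [ 0.4575 -0.2364  0.05  ]]
```

Run:
```python
from h import *
import json
o=json.load(open("w2.json"));T=T_of("wrist",o)
im=cv2.imread("pics/w2.png")
cv2.imwrite("pics/c7.png",cv2.resize(im[150:260,245:320],None,fx=5.4,fy=5.4,interpolation=cv2.INTER_CUBIC))
```

```text
(no output)
```

View pics/c7.png

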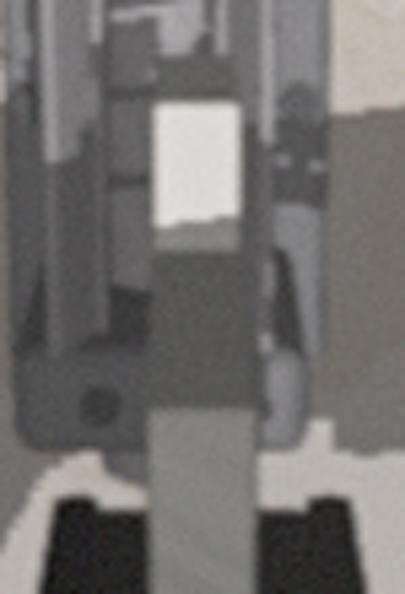

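Run:
```python
from h import *
import json
o=json.load(open("w2.json"));T=T_of("wrist",o);Rm=R.from_quat(o["tool_rot"]).as_matrix()
f=lambda L:[(a/5.4+245-.4,b/5.4+150-.4) for a,b in L]
z=o["position"][2]-.0305
for P,h in [(onz("wrist",f([(152,100),(240,100),(196,100),(196,250)]),z,T),0),(onz("wrist",f([(152,408),(252,408),(201,408)]),z+.05,T),1)]:
    print(((P-o["position"])@Rm*1000).round(1))
def pose(x,y):
    yaw=None
# target
p=np.array(robot.get_obs()["position"]); 
for yt in (-.1774,):
    xt=.4663+(yt+.182)*.135
    print(xt,yt,(Rm.T@(np.array([xt,yt,.2])-p)/.5).round(4))
print(np.degrees(np.arctan2(Rm[1,2],Rm[0,2])))
```

```text
[[-38.6  30.5  -5.6]
 [-38.6  30.5   4. ]
 [-38.6  30.5  -0.8]
 [-21.5  30.5  -0.8]]
[[-21.6 -19.5  -4.4]
 [-21.6 -19.5   4.3]
 [-21.6 -19.5  -0.2]]
0.466921 -0.1774 [-0.1029 -0.0017 -0.0136]
-7.645846507223233
```

```bash
python3 -m crank '[[-0.05,0,-0.006,0,0,0,-1],[-0.1,0.03,-0.0125,0,0,0,-1],[-0.1,0.06,-0.0125,0,0,0,-1],[-0.1,0.09,-0.0125,0,0,0,-1],[-0.1,0.11,-0.0125,0,0,0,-1],[-0.1,0.13,-0.0125,0,0,0,-1],[-0.1,0.148,-0.0125,0,0,0,-1],[-0.1,0.148,-0.0125,0,0,0,-1],[-0.1,0.148,-0.0125,0,0,0,-1]]' 20
cat > st.py <<'E'
from h import *
o=robot.get_obs();Rm=R.from_quat(o["tool_rot"]).as_matrix();p=np.array(o["position"])
yt=-.179;print("t",o["time"],"pos",p.round(4),"F",np.round(o["ft_force"],2),"yaw",np.degrees(np.arctan2(Rm[1,2],Rm[0,2])).round(2))
print("tool axes to target(mm)",(Rm.T@(np.array([.4663+(yt+.182)*.135,yt,.1115])-p)*1000).round(2))
E
python3 st.py
```

```text
time: 17.27
position: [0.4671, -0.1799, 0.1252]
tool_rot: [0.465, -0.533, 0.533, -0.465]
ft_force: [1.0, 0.9, -0.9]
grip_width: 0.0095
t 17.275 pos [ 0.4671 -0.1799  0.1252] F [ 1.04  0.87 -0.94] yaw -7.78
tool axes to target(mm) [-0.86 13.73 -0.49]
```

```bash
python3 -m crank '[[-0.0016,0.005,0,0,0,0,-1],[-0.0016,0.01,0,0,0,0,-1],[-0.0016,0.014,0,0,0,0,-1],[-0.0016,0.018,0,0,0,0,-1],[-0.0016,0.018,0,0,0,0,-1],[-0.0016,0.018,0,0,0,0,-1]]' 20
python3 st.py
```

```text
time: 18.02
position: [0.467, -0.179, 0.1161]
tool_rot: [0.465, -0.533, 0.533, -0.465]
ft_force: [0.1, -0.5, -0.4]
grip_width: 0.0096
t 18.025 pos [ 0.467  -0.179   0.1161] F [ 0.13 -0.52 -0.44] yaw -7.78
tool axes to target(mm) [ 0.07  4.56 -0.28]
```

```bash
python3 -m crank '[[0,0.002,0,0,0,0,-1],[0,0.004,0,0,0,0,-1],[0,0.006,0,0,0,0,-1],[0,0.006,0,0,0,0,-1],[0,0.006,0,0,0,0,-1]]' 20
python3 st.py;  python3 look.py pics/s9.png
```

```text
time: 18.65
position: [0.4669, -0.1789, 0.113]
tool_rot: [-0.465, 0.533, -0.533, 0.465]
ft_force: [0.1, -0.3, -1.5]
grip_width: 0.0096
t 18.65 pos [ 0.4669 -0.1789  0.113 ] F [ 0.13 -0.29 -1.52] yaw -7.78
tool axes to target(mm) [ 0.1   1.55 -0.23]
[[-0.135  0.     0.991]
 [-0.991  0.    -0.135]
 [-0.    -1.    -0.   ]] [ 0.4669499  -0.17892847  0.11304629] 18.65
[251.53440802 213.40463214]
```

View pics/s9.png

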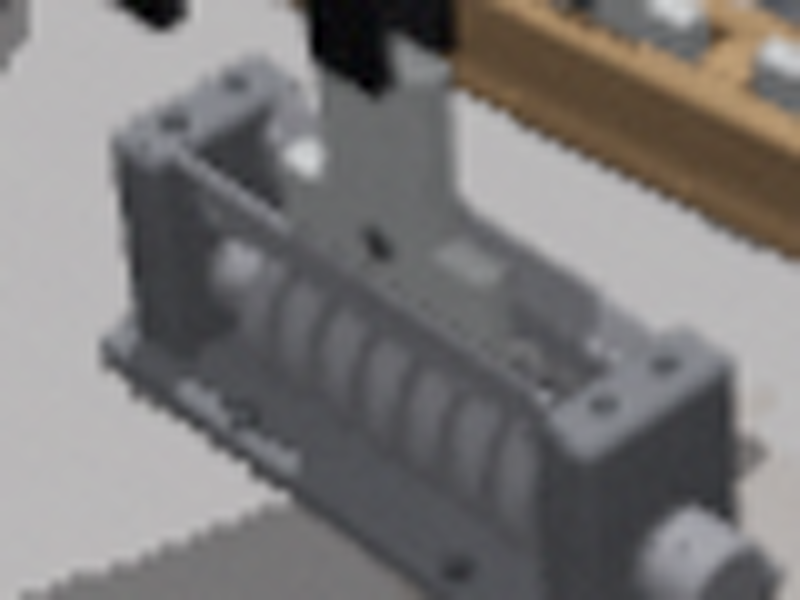

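No contact force, and the tips are already well below the crest level, so it's seating. I'll feel for the bottom.

```bash
python3 -m crank '[[0,0.0015,0,0,0,0,-1],[0,0.003,0,0,0,0,-1],[0,0.003,0,0,0,0,-1],[0,0.003,0,0,0,0,-1]]' 20
python3 st.py
python3 -m crank '[[0,0.001,0,0,0,0,-1],[0,0.002,0,0,0,0,-1],[0,0.002,0,0,0,0,-1],[0,0.002,0,0,0,0,-1]]' 20
python3 st.py
```

```text
time: 19.2
position: [0.4671, -0.179, 0.1117]
tool_rot: [0.465, -0.533, 0.533, -0.465]
ft_force: [-0.4, 0.6, 0.7]
grip_width: 0.0097
t 19.2 pos [ 0.4671 -0.179   0.1117] F [-0.43  0.6   0.7 ] yaw -7.78
tool axes to target(mm) [ 0.07  0.22 -0.37]
time: 19.7
position: [0.4677, -0.1791, 0.1115]
tool_rot: [0.465, -0.532, 0.533, -0.465]
ft_force: [-0.6, 0.6, 8.0]
grip_width: 0.0094
t 19.7 pos [ 0.4677 -0.1791  0.1115] F [-0.63  0.58  7.99] yaw -7.78
tool axes to target(mm) [-0.02  0.02 -0.97]
```

Contact (8 N) at TCP z = 0.1115, which puts the tips at 43 mm, so it is home. I'll relax, open and retreat.

```bash
python3 -m crank '[[0,-0.002,0,0,0,0,-1],[0,-0.002,0,0,0,0,-1],[0,-0.002,0,0,0,0,-0.6],[0,-0.002,0,0,0,0,-0.3],[0,-0.002,0,0,0,0,-0.1],[0,-0.002,0,0,0,0,-0.1]]' 20
python3 -m crank '[[0,-0.04,0,0,0,0,-0.1],[0,-0.1,0,0,0,0,-0.1],[0,-0.2,0,0,0,0,-0.1],[0.08,-0.28,0,0,0,0,-0.1],[0.14,-0.28,0,0,0,0,-0.1],[0.14,-0.28,0,0,0,0,-0.1],[0.14,-0.28,0,0,0,0,-0.1],[0.14,-0.28,0,0,0,0,-0.1]]' 20
python3 - <<'E'
from h import *
import json
o=robot.get_obs();im=vision.camera("wrist");cv2.imwrite("pics/w3.png",im)
json.dump({k:np.array(o[k]).tolist() for k in o},open("w3.json","w"))
s=vision.camera("scene");cv2.imwrite("pics/s10full.png",s);cv2.imwrite("pics/s10.png",cv2.resize(s[135:275,185:345],None,fx=4.2,fy=4.2,interpolation=cv2.INTER_CUBIC))
cv2.imwrite("pics/top3.png",vision.camera("top"))
E
```

```text
time: 20.45
position: [0.4669, -0.1789, 0.1114]
tool_rot: [-0.465, 0.533, -0.533, 0.465]
ft_force: [1.1, -0.2, -0.7]
grip_width: 0.0361
time: 21.45
position: [0.4571, -0.2469, 0.2509]
tool_rot: [-0.465, 0.533, -0.532, 0.465]
ft_force: [-0.7, -0.4, 0.5]
grip_width: 0.0393
```

View pics/s10.png

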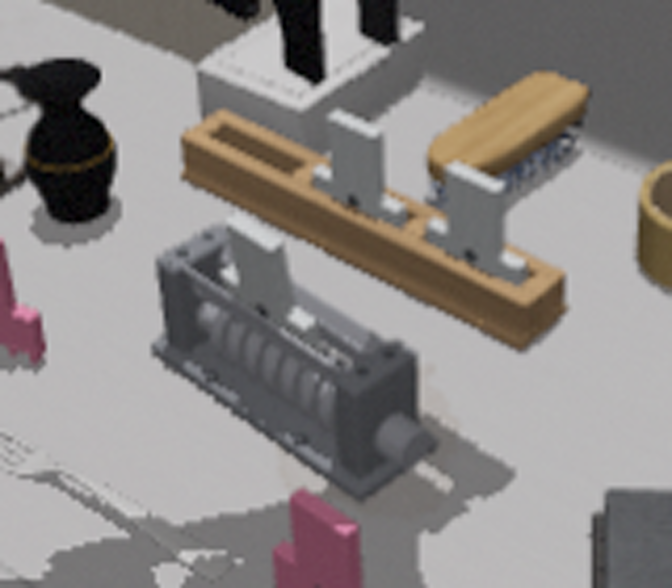

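View pics/w3.png

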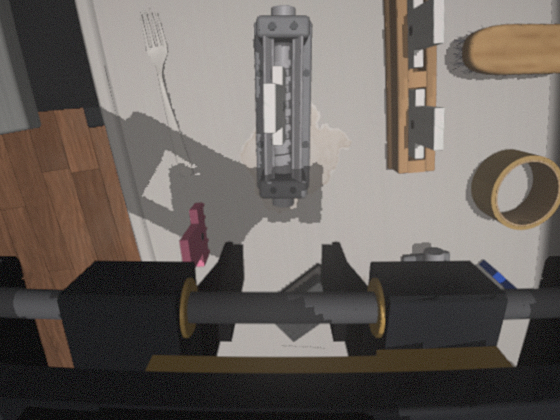

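View pics/top3.png

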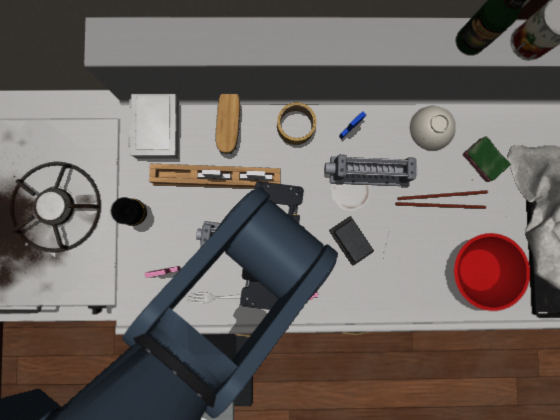

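The leaf seems to lean a bit towards -x (tab top at col 269, comb at 279). I'll quantify that.

Run:
```python
from h import *
import json
o=json.load(open("w3.json"));T=T_of("wrist",o)
im=cv2.imread("pics/w3.png");cv2.imwrite("pics/c8.png",cv2.resize(im[50:180,240:325],None,fx=4.6,fy=4.6,interpolation=cv2.INTER_CUBIC))
print(T[:3,3])
```

```text
[ 0.46834097 -0.16677451  0.42674941]
```

View pics/c8.png

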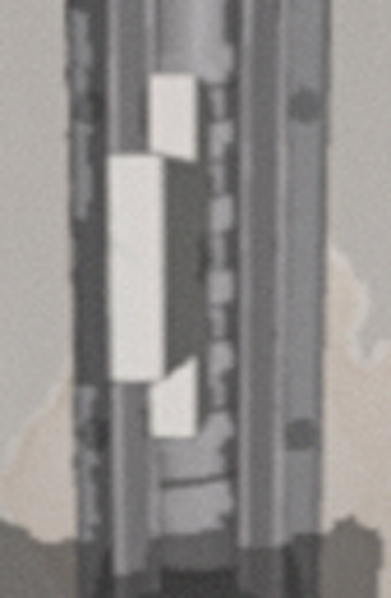

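Run:
```python
from h import *
import json
o=json.load(open("w3.json"));T=T_of("wrist",o)
f=lambda L:[(a/4.6+240-.4,b/4.6+50-.4) for a,b in L]
a=np.radians(-7.7);ex=np.array([np.cos(a),np.sin(a)]);ey=np.array([-np.sin(a),np.cos(a)])
c=np.array([.4663,-.182])
def loc(P):
    d=P[:,:2]-c;return np.c_[d@ex,d@ey].round(4)
print("tab top",loc(onz("wrist",f([(108,154),(163,154),(163,381),(110,381)]),.131,T)))
print("shoulders",loc(onz("wrist",f([(148,73),(196,73),(196,160),(152,437),(196,437)]),.081,T)))
print("rail inner",loc(onz("wrist",f([(155,30),(155,520),(240,30),(238,520)]),.067,T)))
# triangulate a tab top corner with scene (near corner)
```

```text
tab top [[-0.0159  0.0239]
 [-0.0063  0.0238]
 [-0.0066 -0.0153]
 [-0.0161 -0.0153]]
shoulders [[-0.0103  0.041 ]
 [-0.0007  0.0409]
 [-0.0007  0.0241]
 [-0.0101 -0.0322]
 [-0.0007 -0.0322]]
rail inner [[-0.0092  0.0505]
 [-0.0099 -0.0527]
 [ 0.0084  0.0505]
 [ 0.0086 -0.0527]]
```

Run:
```python
from h import *
a=cv2.imread("pics/top0.png")[205:275,320:385].astype(int);b=cv2.imread("pics/top3.png")[205:275,320:385].astype(int)
print("whetstone diff",np.abs(a-b).max(2).mean(),(np.abs(a-b).max(2)>40).sum())
o=robot.get_obs();print(o["time"],o["ft_force"],np.abs(o["joint_velocities"]).max())
print(robot.hand_in())
```

```text
whetstone diff 26.62043956043956 448
21.6 [-0.26338017 -0.9599571   0.62304921] 0.00506119250062243
the job is handed in; nothing more can be done
None
```

Run:
```python
import cv2,numpy as np
for n in("top0","top3"):
    im=cv2.imread(f"pics/{n}.png")[205:275,320:385];m=(im.max(2)<70).astype(np.uint8)
    c=max(cv2.findContours(m,0,1)[0],key=cv2.contourArea);print(n,cv2.minAreaRect(c))
```

```text
top0 ((30.999996185302734, 35.5), (42.43456268310547, 26.070905685424805), 56.3099365234375)
top3 ((31.115379333496094, 35.42307662963867), (42.434566497802734, 25.793560028076172), 56.3099365234375)
```

leaf_3 (16 mm pitch) is fully home in the near stand's screw and released. leaf_1 and leaf_2 stand in their own rack slots. I handed in at 21.6 s.

**Which leaf:** I did not try leaf_1 or leaf_2 on the screw. I lifted each and counted its teeth: the middle slot held 6 (leaf_2) and the right slot 7 (leaf_1). The screw's pitch measured about 15.8 mm in the top and wrist views, so I put both back. That left leaf_3 in the left slot. I did not get a clear count of its teeth, but it seated at the first try.

**Seating:** The leaf went down with no resistance and met a firm stop of about 8 N with its tips at about 43 mm.

**Last checks:**
- **Position:** leaf_3 stands about 4 mm from the middle of the stand.
- **Lean:** it leans about 6.5° against one rail, within the slot's play. I left it that way.
- **Whetstone:** a plain image difference showed changes around it. Its outline stayed within about 0.1 pixel and kept the same angle, so I put the changes down to the arm's shadow. I checked the outline only after handing in.
- **Arm:** it was clear of everything, holding still above the work.

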